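# Pin the retaining bar over an instrument cassette

## Robot

A 7-joint arm with a two-finger parallel gripper is mounted at the origin on the work surface. World frame = base frame: x ahead of the robot, y to its left, z up, the work surface at z = 0. Lengths are in m, angles in rad, forces in N, time in s.
With the tool pointing down it reaches from about 0.425 to 1.025 m from the base axis. Payload 9.4 kg.
Tool frame: the origin (TCP) lies between the finger pads; the fingertips stand 25 mm ahead of it and the grasp point (between the pads) lies 6 mm ahead of it (tip_reach is the distance from the TCP to the fingertips, in m); z points along the fingers, y is the direction in which the jaws open and shut (so a half turn about z gives the same grasp; the last joint's range is limited). The gripper opens to 85 mm and grips with 20 to 120 N. Pads are 22 mm wide; open, the fingers measure 114 mm over their backs; the gripper's body (76 mm by 85 mm) begins 54 mm behind the grasp point. The pads swing forward as they close: fully open they stand 13 mm farther back than shut.
Start: joints at [-1.189, 0.599, -0.003, 1.599, 0.002, 0.943, -0.08], TCP at [0.321, 0.65, 0.256] pointing down, gripper open.
Joint ranges: [-2.57, 2.57], [-0.35, 1.97], [-1.29, 1.29], [0.11, 2.56], [-1.05, 4.19], [0.11, 1.86], [-2.63, 2.63]. Speed limits (rad/s): [2.22, 2.22, 3.01, 3.01, 3.14, 3.14, 3.14].

## Interface

Orientations are given as a 3x3 rotation matrix whose columns are the frame's x, y, z axes.
In Python, from bench import move_ptp, move_linear, move_joints, move_gripper, wait, solve_ik, state, camera, get_calibration, PlanningError, finish_job, tip_reach gives the robot as it stands. The module is installed in compiled form; this text tells all that it offers. Calls block until the motion is done:
- move_ptp(position, orientation): joint-space move of the TCP to a pose.
- move_linear(position, velocity=0.15, ori=None): straight line of the TCP; ori=None keeps the orientation; velocity is the mean speed in m/s.
- move_joints(angles): joint-space move.
- move_gripper(opening, squeeze=None): finger opening in m; squeeze is the grip in N (None keeps the last); returns when the fingers have stopped.
- wait(seconds).
- solve_ik(position, orientation): joint angles nearest the present ones, or None.
- state(): the state.
- camera(name): name is "scene" or "side" or "wrist"; returns the picture (384x512x3 uint8, red, green, blue); there is no depth.
- get_calibration(name): a dict with "fx", "fy", "cx", "cy" (pixels), "k1" (the pictures are not rectified: a ray, as slopes to the right and down, at radius r is drawn at 1 + k1 r^2 times it, then the intrinsics apply), "cam_to_world" (4x4, takes a point from camera to world coordinates). Camera axes: x right, y down, z forward; pixel columns grow to the right and rows downward; lengths in m; the calibration is good to about 2 mm. A picture is of the moment at which its call begins: read the wrist's pose just before it. get_calibration takes no time and is no camera call; for the wrist camera it gives the pose at the moment of the call.
A pose or a line that the arm cannot do raises PlanningError and nothing moves.
- finish_job(): hands the job in, once; it reports no verdict.
The state is a dict: "t": time; "joint_pos": joint angles; "joint_vel": joint speeds; "effort": joint torques, N m; "position": TCP position; "ee_rot": TCP orientation; "wrist_force": force on the tool from outside, world axes, zero at the start; "torque": the same for the moment, N m; "gripper_width": finger opening in m.
Only numpy, scipy, OpenCV 4.12 (cv2) and the standard library are available. Lean on these libraries where they do the work, as an engineer would, in place of code of your own. Each camera call takes 0.05 s, during which the arm holds its last target. There are 200 camera calls.

## Task

The instrument cassette must be locked in its loading frame before it goes into the steriliser. Lay the retaining bar across the frame, with its blue-marked lug down in the fork between the blue guide ears and its plain foot down on the saddle at the other end; then push the blue-headed pin from the outer side through the fork and the lug until its collar sits flush against the fork, and let go. Leave the red-headed pin and everything else on the table where they are.

Things in the scene. Friction and masses are not known exactly. Their poses are not given: they have to be found in the camera images.
- frame: Fixed steel loading frame, base 100 x 275 x 6 mm, long along its y, z up; origin under the middle of its base, on the table. Cassette in its middle 78 x 160 mm, top at 49.5 mm height. Fork at its +y end with blue guide ears, saddle post at its -y end. Once laid, the bar's origin is at the frame's (0, 0, 52) mm and its yaw equals the frame's.
- fork_face (a point): Centre of the hole on the fork's outer face, at the frame's (0, 131, 67) mm; axes as the frame's. The pin goes in here along -y and its collar seats flat on this face. Both fork plates (8 mm thick, 34 mm wide, tops at 85 mm) have a 12 mm hole on this line.
- fork_gap (a point): On the hole axis, middle of the 18 mm gap (y 105 to 123 mm) between the fork plates, at the frame's (0, 114, 67) mm; axes as the frame's. The centre of the lug's hole belongs here. Blue ears 28 mm apart above it flare outward and end 101 mm high.
- saddle (a point): Middle of the saddle's flat top, at the frame's (0, -114, 52) mm; axes as the frame's. The bar's foot rests here between steel ears 28 mm apart that end 82 mm high.
- bar: Loose steel bar, 0.25 kg, like a bridge: strip 253 mm long (y -124 to +129), 24 wide, 10 thick, underside 33 mm above the bottoms of its two legs (24 mm wide, 12 mm thick along y): lug at y +114 mm (blue mark on top), plain foot at y -114 mm. Origin midway between the legs at their bottoms, z up. Starts standing on the table, lug to the robot's left like the fork.
- bar_grip (a point): Centre of the bar's black handle, an upright fin 14 mm wide (own x), 50 mm long (own y), 30 mm high, 58 mm above the bar's origin (73 mm to its top). Grasp it from above across x.
- bar_eye (a point): Centre of the 14 mm hole (along y) in the bar's lug, at the bar's (0, 114, 15) mm.
- bar_foot (a point): Middle of the underside of the bar's plain foot, at the bar's (0, -114, 0) mm.
- pin: Loose 40 g pin, blue head. Axis = its y, level; origin on the axis at the collar's front (seating) face. Shaft 9 mm across, y 0 to -44 mm; tapered nose to -56 mm; collar 24 mm across, y 0 to 4; blue grip 18 mm across, y 4 to 34. Starts in an open black rest, left or right of the robot, axis 50 mm above the table, cheeks 52 mm high. Seated: origin at fork_face, y along the frame's.
- pin_grip (a point): Middle of the pin's blue grip, on the axis, at the pin's (0, 20, 0) mm. Grasp it from above, fingers closing level across the axis.
- pin_tip (a point): Tip of the pin's nose (3 mm across), on the axis, at the pin's (0, -56, 0) mm.
- fat_pin: The wrong pin: red grip, shaft 16 mm in diameter (too thick for the holes), otherwise of the pin's shape, lying in the other rest. Leave it there.
- bowl: Bystander: steel bowl, 120 mm wide, 45 mm high.
- bottle: Bystander: white bottle with a blue cap, 66 mm wide, 170 mm high.
- tape_roll: Bystander: green roll of indicator tape lying flat, 90 mm wide, 24 mm high.
- beaker: Bystander: clear beaker, 64 mm wide, 70 mm high.
- tweezers: Bystander: steel tweezers lying flat, about 140 mm long, 8 mm high.
- scaler: Bystander: hand instrument with a green handle, lying flat, about 135 mm long, 10 mm high.

How it is judged:
On the way, in this order (a step that is already met when the one before it is completed fails the run):
1. the bar lies across the frame, lug down in the fork and foot down on the saddle, before the pin is in (horizontal distance between bar_eye and fork_gap below 0.006 m and z of bar_eye in the frame of fork_gap between -0.004 and 0.003 m and horizontal distance between bar_foot and saddle below 0.009 m and z of bar_foot in the frame of saddle below 0.003 m and distance between pin and fork_face above 0.03 m), for 0.2 s.
2. the blue-headed pin is through fork and lug, its collar against the fork (horizontal distance between bar_eye and fork_gap below 0.006 m and z of bar_eye in the frame of fork_gap between -0.004 and 0.003 m and horizontal distance between bar_foot and saddle below 0.009 m and z of bar_foot in the frame of saddle below 0.003 m and y of pin in the frame of fork_face between -0.004 and 0.004 m and x of pin in the frame of fork_face between -0.004 and 0.004 m and z of pin in the frame of fork_face between -0.005 and 0.004 m and angle between the y axis of pin and the y axis of frame, either way round below 0.12 rad and y of pin_tip in the frame of fork_face below -0.04 m), for 0.2 s.
At the end, for the whole second after the job is handed in: Bar laid: lug hole within 6 mm (level) and -4 to +3 mm (height) of the fork gap point, foot within 9 mm of the saddle middle and under 3 mm above it. Blue pin in: collar within 4 mm of the fork face, axis within 4 mm of the hole (5 mm below) and 0.12 rad of frame y. Both at rest, under 0.02 m/s (all of step 2 and linear speed of each of bar, pin below 0.02 m/s); the robot touches nothing.
It fails at once if the red-headed pin is moved by more than 30 mm (distance of fat_pin from where it was at the start of the episode above 0.03 m).
It fails at once if a bystander (bowl, bottle, tape roll, beaker, tweezers, scaler) is moved by more than 30 mm (distance of any of bowl, bottle, tape_roll, beaker, tweezers, scaler from where it was at the start of the episode above 0.03 m).
It also fails if it takes over 58 s, if anything falls off the work surface, if the arm or the gripper's body presses on something with over 40 N, if the wrist force passes 120 N, or if a joint passes its speed limit or range.

## Working session

There is one attempt and no reset: what is moved stays moved. The work goes in short steps, each a Python script; the robot and the scene stay as the last script left them, time stands still between calls to the robot, and variables do not carry over. Pictures are saved under pics/ and viewed, about 8 in all and at most 12, crops included, and the job is handed in when it is done.

```bash
mkdir -p pics
cat > h.py <<'E'
import numpy as np, cv2
from bench import *
def save(im,n): cv2.imwrite('pics/'+n,cv2.cvtColor(im,cv2.COLOR_RGB2BGR))
def ray(c,u,v):
    K=np.array([[c['fx'],0,c['cx']],[0,c['fy'],c['cy']],[0,0,1.]])
    p=cv2.undistortPoints(np.array([[[u,v]]],float),K,np.array([c['k1'],0,0,0.]))[0,0]
    T=np.array(c['cam_to_world']); return T[:3,3],T[:3,:3]@np.array([p[0],p[1],1])
def onz(c,u,v,z):
    o,d=ray(c,u,v); return o+d*(z-o[2])/d[2]
def proj(c,P):
    T=np.linalg.inv(np.array(c['cam_to_world'])); q=T[:3,:3]@np.array(P)+T[:3,3]
    x,y=q[0]/q[2],q[1]/q[2]; s=1+c['k1']*(x*x+y*y)
    return np.array([c['fx']*x*s+c['cx'],c['fy']*y*s+c['cy']])
E
python3 - <<'E'
from h import *
ims=[]
for n in('scene','side','wrist'):
    c=get_calibration(n); im=camera(n); save(im,n+'0.png'); print(n,c['fx'],c['k1'],np.round(c['cam_to_world'],3).tolist())
    ims.append(im)
print(state()['t'],state()['position'])
E
```

```text
scene 423.9202173941829 -0.1579428019203616 [[0.173, 0.588, -0.79, 1.525], [0.985, -0.091, 0.148, -0.202], [0.015, -0.804, -0.594, 0.767], [0.0, 0.0, 0.0, 1.0]]
side 393.7133988419072 0.032339147432945324 [[0.881, -0.317, 0.35, 0.192], [-0.472, -0.598, 0.648, -0.688], [0.004, -0.736, -0.677, 0.789], [0.0, 0.0, 0.0, 1.0]]
wrist 293.34329640316884 -0.02328407019754123 [[0.442, 0.858, 0.26, 0.255], [0.897, -0.423, -0.13, 0.683], [-0.002, 0.29, -0.957, 0.375], [0.0, 0.0, 0.0, 1.0]]
0.15 [0.32090695 0.64975482 0.25560216]
```

View pics/scene0.png

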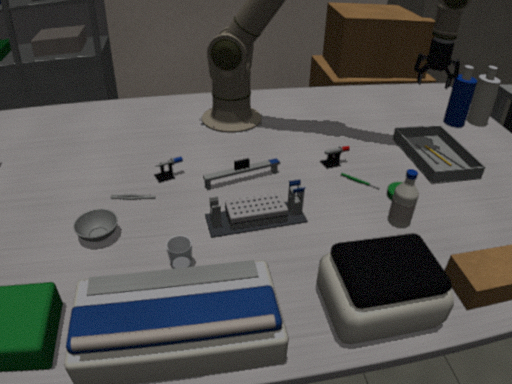

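View pics/side0.png

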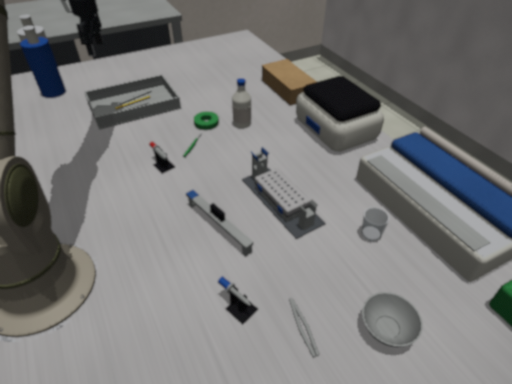

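Scene view: the bar's black handle is at (241,164) with its blue mark at (273,162). The frame runs from the saddle at (215,208) to the fork at (296,195). The blue pin is at (177,160) and the red one at (345,149). The side view agrees: blue pin (224,283), red pin (153,146). I'll localise roughly from these, then look from above with the wrist camera.

Run:
```python
from h import *
s=get_calibration('scene'); d=get_calibration('side')
for n,a,b,z in[('handle',(241,164),(218,212),.06),('barblue',(273,162),(193,196),.043),('barend',(207,182),(249,248),.043),('pinblue',(177,160),(224,283),.05),
 ('pinrest',(165,177),(243,312),0),('red',(345,149),(153,146),.05),('frame c',(257,210),(283,190),.0495),('frL',(304,218),(256,178),0),('frR',(210,225),(310,228),0),('bottle',(402,215),(241,120),0.0),('beaker',(180,262),(372,236),0),('scaler',(360,181),(192,146),0)]:
    print(n,np.round(onz(s,*a,z),3)[:2],np.round(onz(d,*b,z),3)[:2])
st=state();R=st['ee_rot'];print(np.round(R,3)); T=np.array(get_calibration('wrist')['cam_to_world'])
print('cam in tool',np.round(R.T@(T[:3,3]-st['position']),3),np.round(R.T@T[:3,:3],3))
```

```text
handle [ 0.433 -0.029] [ 0.434 -0.031]
barblue [0.411 0.078] [0.404 0.071]
barend [ 0.489 -0.14 ] [ 0.457 -0.159]
pinblue [ 0.363 -0.224] [ 0.362 -0.223]
pinrest [ 0.379 -0.268] [ 0.379 -0.279]
red [0.377 0.334] [0.375 0.331]
frame c [ 0.651 -0.02 ] [ 0.629 -0.029]
frL [0.647 0.118] [0.613 0.099]
frR [ 0.635 -0.148] [ 0.645 -0.145]
bottle [0.681 0.408] [0.714 0.404]
beaker [ 0.765 -0.236] [ 0.772 -0.243]
scaler [0.497 0.348] [0.501 0.34 ]
[[-0.897  0.443 -0.   ]
 [ 0.443  0.897 -0.001]
 [-0.    -0.001 -1.   ]]
cam in tool [ 0.074 -0.    -0.119] [[ 0.    -0.957 -0.29 ]
 [ 1.     0.    -0.   ]
 [ 0.    -0.29   0.957]]
```

Run:
```python
from h import *
R=np.array([[-1,0,0],[0,1,0],[0,0,-1.]])
move_ptp([0.5,-0.03,0.35],R)
c=get_calibration('wrist');im=camera('wrist');save(cv2.resize(im,(800,600),interpolation=cv2.INTER_CUBIC),'w1.png');np.save('w1.npy',im)
import pickle;pickle.dump(c,open('w1.pkl','wb'));print(state()['t'],state()['position'])
```

```text
2.7167 [ 0.50022191 -0.02926469  0.34986378]
```

View pics/w1.png

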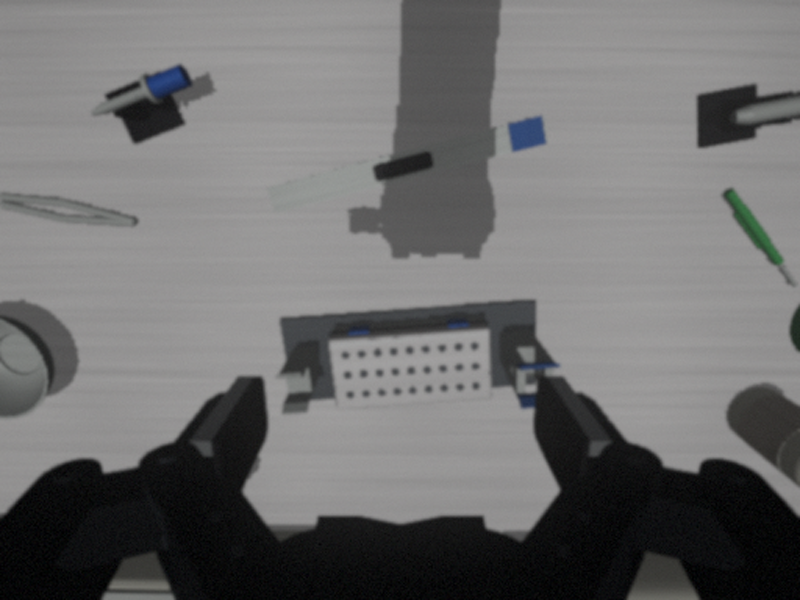

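Wrist view (800 px): the pin lies with its tip at (95,112) and blue grip at (170,80). The handle is at (403,166), the bar's blue mark at (527,133), the white cassette top at about (330–490, 325–405), and the fork at (525,375). Next I'll take closer views to measure.

Run:
```python
from h import *
import pickle
R=np.array([[-1,0,0],[0,1,0],[0,0,-1.]])
ims=[]
for n,p in[('fr1',[.60,-.03,.24]),('fr2',[.56,-.03,.30]),('bar',[.44,-.03,.24]),('pin',[.41,-.25,.24])]:
    try: move_ptp(p,R)
    except PlanningError as e: print(n,e); continue
    c=get_calibration('wrist');im=camera('wrist');np.save(n+'.npy',im);pickle.dump(c,open(n+'.pkl','wb'))
    ims.append(cv2.resize(im,(400,300),interpolation=cv2.INTER_AREA))
save(np.vstack([np.hstack(ims[:2]),np.hstack(ims[2:])]),'close.png');print(state()['t'])
```

```text
5.4417
```

View pics/close.png

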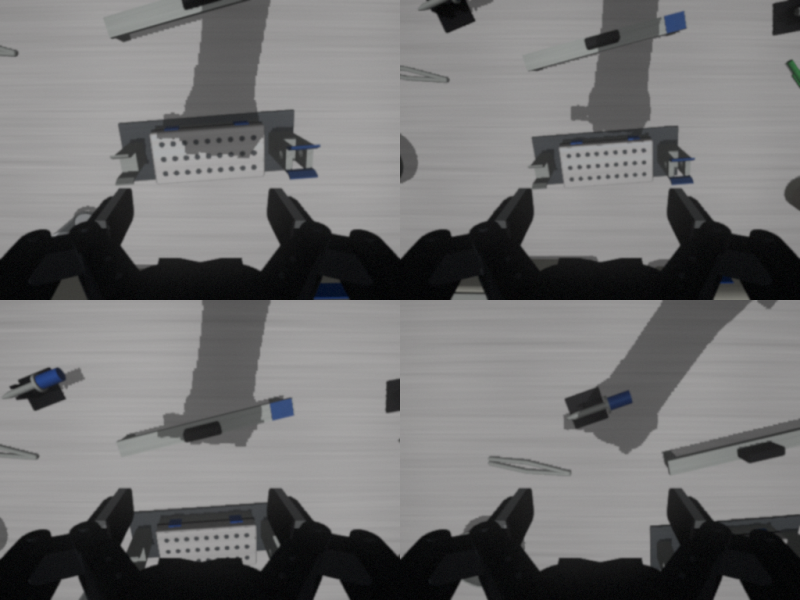

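The four close views are clear: frame with hole grid and fork at upper left and upper right, bar at lower left, pin at lower right. I'll measure from these with masks.

```bash
cat > meas.py <<'E'
from h import *
import pickle
def ld(n): return np.load(n+'.npy'),pickle.load(open(n+'.pkl','rb'))
def blobs(m,lo,hi):
    n,l,s,c=cv2.connectedComponentsWithStats(m.astype(np.uint8)); return [(s[i],c[i],l==i) for i in range(1,n) if lo<=s[i][4]<=hi]
def blue(im):
    h=cv2.cvtColor(im,cv2.COLOR_RGB2HSV); return (h[...,0]>100)&(h[...,0]<130)&(h[...,1]>110)&(h[...,2]>40)
def dirn(P):
    P=np.array(P)[:,:2]; v=np.linalg.svd(P-P.mean(0))[2][0]; v=v*np.sign(v[1]); return P.mean(0),np.arctan2(-v[0],v[1])
E
python3 - <<'E'
from meas import *
for n in('fr1','fr2'):
    im,c=ld(n); g=cv2.cvtColor(im,cv2.COLOR_RGB2GRAY)
    bh=cv2.morphologyEx(g,cv2.MORPH_BLACKHAT,np.ones((9,9)))
    m=bh>35; B=[b for b in blobs(m,5,60) if .5<b[0][2]/b[0][3]<2 and 140<b[1][0]<345 and 150<b[1][1]<240]
    P=[onz(c,*b[1],.0495) for b in B]; ctr,yaw=dirn(P); print(n,len(P),ctr,yaw)
    rc=cv2.minAreaRect((np.array(P)[:,:2]*1000).astype(np.float32)); print(rc)
    F=lambda p:np.array([ctr[0]+p[0]*np.cos(yaw)-p[1]*np.sin(yaw),ctr[1]+p[0]*np.sin(yaw)+p[1]*np.cos(yaw),p[2]])
    v=cv2.resize(im,None,fx=2,fy=2,interpolation=cv2.INTER_CUBIC)[200:500,250:850]
    pts=[(sx*.05,sy*.1375,.006) for sx in(1,-1) for sy in(1,-1)]+[(sx*.039,sy*.08,.0495) for sx in(1,-1) for sy in(1,-1)]+[(sx*.017,y,.085) for sx in(1,-1) for y in(.097,.105,.123,.131)]+[(0,-.114,.052)]
    v=v.copy()
    for p in pts: q=proj(c,F(p))*2+.5-[250,200]; cv2.circle(v,tuple(int(x) for x in q),2,(255,0,0),-1)
    save(v,n+'o.png')
a=cv2.imread('pics/fr1o.png');b=cv2.imread('pics/fr2o.png');cv2.imwrite('pics/fro.png',np.vstack([a,b]))
for n in('fr2','bar','w1','pin'):
    im,c=ld(n)
    for b in blobs(blue(im),60,3000):
        P=np.argwhere(b[2])[:,::-1]
        for z in(.043,.05):
            Q=[onz(c,*p,z) for p in P]; ctr,yaw=dirn(Q); print(n,b[0].tolist(),z,ctr.round(4),round(yaw,3))
    if n in('fr2','bar','w1'):
        g=cv2.cvtColor(im,cv2.COLOR_RGB2GRAY); 
        for b in blobs((g<45),150,3000):
            if not(200<b[1][0]<330 and b[1][1]<230): continue
            P=np.argwhere(b[2])[:,::-1];Q=[onz(c,*p,.073) for p in P]; ctr,yaw=dirn(Q); print(n,'handle',b[0].tolist(),ctr.round(4),round(yaw,3),cv2.minAreaRect((np.array(Q)[:,:2]*1000).astype(np.float32)))
E
```

```text
fr1 30 [ 0.62995307 -0.03092695] 0.03410717995206104
((632.5521240234375, -53.52268981933594), (44.74846649169922, 201.78292846679688), 4.487194538116455)
fr2 29 [ 0.6307177  -0.02654665] 0.08884215391852307
((632.4955444335938, -50.09077453613281), (44.61782455444336, 192.41635131835938), 4.5537333488464355)
fr2 [339, 16, 26, 26, 512] 0.043 [0.4048 0.0815] 0.314
fr2 [339, 16, 26, 26, 512] 0.05 [0.4063 0.0794] 0.314
fr2 [348, 227, 26, 8, 149] 0.043 [0.6626 0.1181] 0.063
fr2 [348, 227, 26, 8, 149] 0.05 [0.6593 0.1154] 0.063
fr2 handle [238, 39, 43, 24, 597] [ 0.4334 -0.0258] 0.263 ((433.3954162597656, -26.462743759155273), (15.171627044677734, 46.584312438964844), 13.118325233459473)
bar [45, 88, 37, 25, 591] 0.043 [ 0.3641 -0.2329] 0.278
bar [45, 88, 37, 25, 591] 0.05 [ 0.3642 -0.2284] 0.278
bar [346, 127, 29, 26, 550] 0.043 [0.4046 0.0818] 0.212
bar [346, 127, 29, 26, 550] 0.05 [0.4038 0.0793] 0.212
bar handle [235, 156, 48, 25, 733] [ 0.4298 -0.0273] 0.248 ((429.9580993652344, -27.833723068237305), (16.271526336669922, 47.272071838378906), 14.274436950683594)
w1 [94, 43, 27, 20, 327] 0.043 [ 0.3624 -0.2302] 0.294
w1 [94, 43, 27, 20, 327] 0.05 [ 0.3635 -0.2269] 0.294
w1 [326, 76, 22, 20, 323] 0.043 [0.4046 0.0815] 0.246
w1 [326, 76, 22, 20, 323] 0.05 [0.405  0.0796] 0.246
w1 handle [242, 98, 34, 16, 306] [ 0.4317 -0.0256] 0.26 ((431.97412109375, -26.465837478637695), (11.74211597442627, 45.29634475708008), 14.482254981994629)
pin [267, 117, 29, 22, 408] 0.043 [ 0.3638 -0.2227] 0.332
pin [267, 117, 29, 22, 408] 0.05 [ 0.3632 -0.2233] 0.332
```

View pics/fro.png

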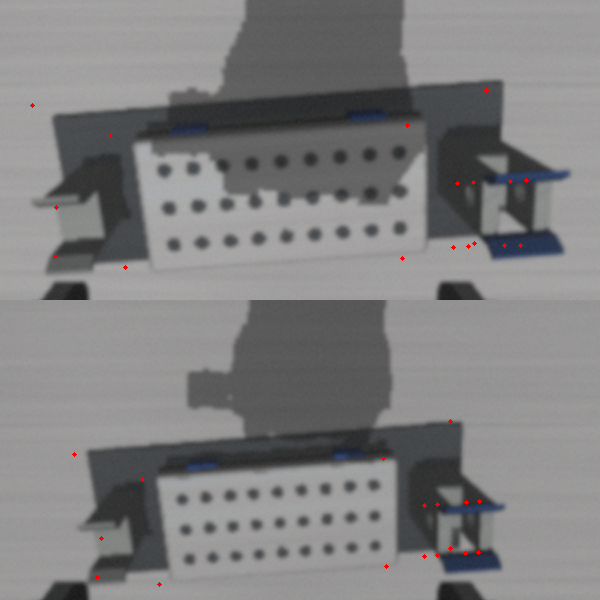

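The hole grid mask picked up outliers: there are 9x3 = 27 holes. I'll restrict the mask and overlay bar, frame and pin predictions together.

```bash
cat > m2.py <<'E'
from meas import *
def tf(o,yaw):
    return lambda p:np.array([o[0]+p[0]*np.cos(yaw)-p[1]*np.sin(yaw),o[1]+p[0]*np.sin(yaw)+p[1]*np.cos(yaw),p[2]+(o[2] if len(o)>2 else 0)])
def crop(im,c,x0,y0,w,h,k,pts):
    v=cv2.resize(im[y0:y0+h,x0:x0+w],None,fx=k,fy=k,interpolation=cv2.INTER_CUBIC)
    for p in pts:
        q=(proj(c,p)-[x0,y0]+.5)*k; cv2.circle(v,tuple(int(x) for x in q),2,(255,0,0),-1)
    return v
BAR=[(sx*.012,y,.043) for sx in(1,-1) for y in(-.124,.129)]+[(sx*.007,y,.073) for sx in(1,-1) for y in(-.025,.025)]
FR=[(sx*.05,sy*.1375,.006) for sx in(1,-1) for sy in(1,-1)]+[(sx*.039,sy*.08,.0495) for sx in(1,-1) for sy in(1,-1)]+[(sx*.017,y,.085) for sx in(1,-1) for y in(.097,.105,.123,.131)]+[(0,-.114,.052)]
E
python3 - <<'E'
from m2 import *
fr=[]
for n,(x0,x1,y0,y1) in dict(fr1=(196,337,168,228),fr2=(207,321,184,236)).items():
    im,c=ld(n); g=cv2.cvtColor(im,cv2.COLOR_RGB2GRAY)
    bh=cv2.morphologyEx(g,cv2.MORPH_BLACKHAT,np.ones((9,9)))
    B=[b for b in blobs(bh>35,5,80) if .5<b[0][2]/b[0][3]<2 and x0<b[1][0]<x1 and y0<b[1][1]<y1]
    P=[onz(c,*b[1],.0495) for b in B]; ctr,yaw=dirn(P); print(n,len(P),ctr.round(4),yaw); fr.append((*ctr,yaw))
f=np.mean(fr,0); F=tf(f[:2],f[2])
yaw=.246
im,c=ld('bar')
u=np.array([-np.sin(yaw),np.cos(yaw)])
for n in('fr2','bar','w1'):
    i,cc=ld(n)
    for b in blobs(blue(i),200,3000):
        Q=np.array([onz(cc,*p,.043)[:2] for p in np.argwhere(b[2])[:,::-1]])
        if Q[:,1].mean()>0: t=(Q-[.4317,-.0262])@u; s=(Q-[.4317,-.0262])@[u[1],-u[0]]; print(n,'mark ext',np.percentile(t,[1,50,99]),np.percentile(s,[1,50,99]))
o=np.array([.4046,.0816])-.115*u; print('bar o',o)
Bf=tf(o,yaw)
a=crop(*ld('bar'),140,110,250,90,3,[Bf(p) for p in BAR])
i,cc=ld('fr2'); b=crop(i,cc,150,160,250,80,3,[F(p) for p in FR])
save(np.vstack([a,b]),'ov2.png')
E
```

```text
fr1 27 [ 0.63   -0.0184] 0.0792330162630785
fr2 27 [ 0.6298 -0.0184] 0.07941112276325112
fr2 mark ext [0.09743841 0.11094514 0.12470949] [-1.08684763e-02  3.03007112e-05  1.13914220e-02]
bar mark ext [0.09763695 0.11134083 0.12508887] [-1.09667214e-02  1.12201056e-05  1.12012017e-02]
w1 mark ext [0.09763246 0.11098406 0.12437853] [-1.03186347e-02 -4.55117985e-05  1.03740125e-02]
bar o [ 0.43260553 -0.02993784]
```

View pics/ov2.png

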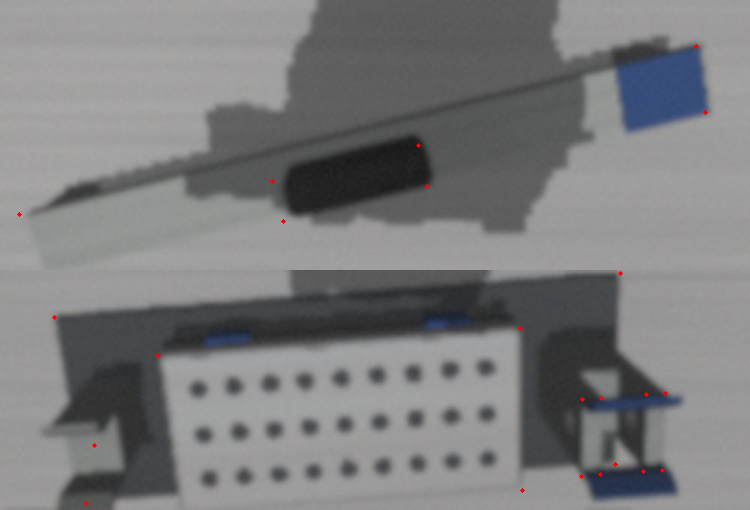

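Frame estimates agree between views to 0.2 mm, and the overlay matches. The bar overlay is about 3 mm off along its length, so I'll check the ends directly.

Run:
```python
from m2 import *
im,c=ld('bar'); yaw=.246
u=np.array([-np.sin(yaw),np.cos(yaw)])
px=lambda x,y:(140+x/3-.5,110+y/3-.5)
for n,p,z in[('L1',(28,213),.043),('L2',(43,267),.043),('R1',(699,47),.043),('R2',(708,111),.043),('HL',(285,190),.073),('HR',(430,162),.073)]:
    P=onz(c,*px(*p),z)[:2]; print(n,P.round(4),'t',((P-[.4317,-.0262])@u).round(4),'s',((P-[.4317,-.0262])@[u[1],-u[0]]).round(4))
i,cc=ld('fr2'); print(np.array(cc['cam_to_world'])[:3,3],np.array(c['cam_to_world'])[:3,3])
v=cv2.resize(i[0:100,140:390],None,fx=3,fy=3,interpolation=cv2.INTER_CUBIC)
a=cv2.resize(ld('pin')[0][90:180,190:315],None,fx=3,fy=3,interpolation=cv2.INTER_CUBIC)
b=cv2.resize(ld('bar')[0][70:160,0:125],None,fx=3,fy=3,interpolation=cv2.INTER_CUBIC)
save(np.vstack([v,np.hstack([a,b])]),'ends.png')
```

```text
L1 [ 0.4507 -0.15  ] t -0.1247 s -0.0117
L2 [ 0.4719 -0.1465] t -0.1264 s 0.0097
R1 [0.3898 0.0933] t 0.1261 s -0.0115
R2 [0.4124 0.0991] t 0.1262 s 0.0118
HL [ 0.4347 -0.0516] t -0.0254 s -0.0033
HR [ 0.4251 -0.0035] t 0.0236 s -0.0008
[ 0.48509498 -0.03016205  0.42211036] [ 0.36623085 -0.0299271   0.35904432]
```

View pics/ends.png

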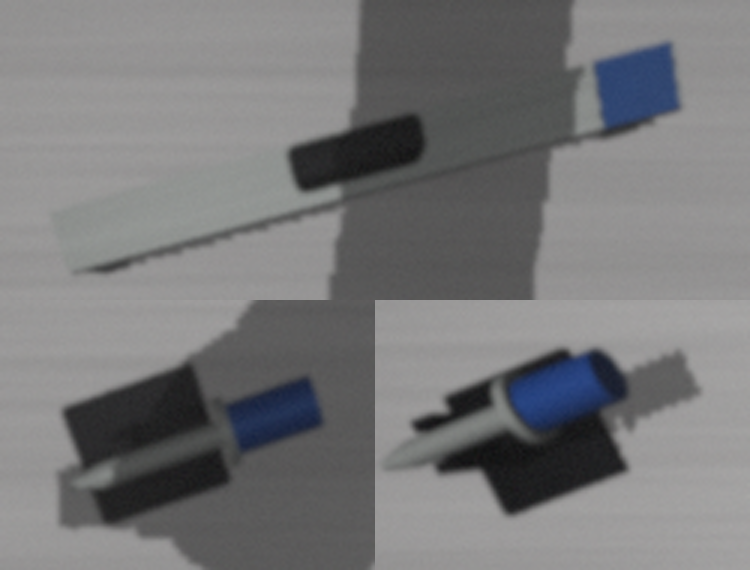

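```bash
cat > m3.py <<'E'
from m2 import *
BO=np.array([.4322,-.0282]);BY=.243;FO=np.array([.6299,-.0184]);FY=.0793
def down(yaw,s): # tool y = s * local x axis
    y=s*np.array([np.cos(yaw),np.sin(yaw),0]);z=np.array([0,0,-1.]);return np.c_[np.cross(y,z),y,z]
E
python3 - <<'E'
from m3 import *
print(state()['joint_pos'].round(2))
for s in(1,-1):
    for p,y in((( *BO,.072),BY),((*BO,.25),BY),((*FO,.25),FY),((*FO,.124),FY)):
        q=solve_ik(np.array(p),down(y,s)); print(s,p[2],None if q is None else np.round(q,2))
    P=tf(FO,FY)((0,.151,.073)); q=solve_ik(P,down(FY,s)); print('pin place',None if q is None else np.round(q,2))
    q=solve_ik(np.array([.3635,-.226,.056]),down(.3,s)); print('pin pick',None if q is None else np.round(q,2))
E
```

```text
[ 0.26  0.34  0.21  2.17 -0.12  0.64  2.13]
1 0.072 [-0.19  0.63  0.18  2.41 -0.73  0.16  0.92]
1 0.25 [-0.51  0.29  0.57  2.27 -0.27  0.64  0.5 ]
1 0.25 [-0.46  0.55  0.61  1.86 -0.41  0.86  0.43]
1 0.124 [-0.4   0.71  0.53  1.95 -0.59  0.64  0.59]
pin place [-0.61  0.78  0.49  1.97 -0.67  0.56  0.43]
pin pick [ 0.33  0.66  0.14  2.42 -0.92  0.11  1.66]
-1 0.072 [ 0.2   0.63 -0.38  2.38  0.95  0.27  2.34]
-1 0.25 [-0.85  0.46  1.13  2.28 -0.62  0.75 -2.18]
-1 0.25 [ 0.52  0.65 -0.92  1.8   0.6   1.01  2.58]
-1 0.124 [ 0.3   0.71 -0.56  1.9   0.57  0.69  2.62]
pin place [-0.06  0.75 -0.37  1.93  0.49  0.55  2.46]
pin pick [ 0.81  0.7  -0.56  2.39  1.23  0.37  2.6 ]
```

Run:
```python
from m3 import *
R=down(BY,1)
move_ptp([*BO,.20],R)
move_linear([*BO,.110],.15)
move_gripper(.05); 
move_linear([*BO,.072],.08)
f0=state()['wrist_force']
move_gripper(0.0,60)
s=state();print('grip',s['gripper_width'],s['wrist_force'].round(1),s['position'].round(4))
move_linear([*BO,.23],.12)
s=state();print('lift',s['gripper_width'],s['wrist_force'].round(1),s['t'])
P=tf(FO,FY)((0,0,.23))
move_ptp(P,down(FY,1))
s=state();print(s['position'].round(4),P.round(4),s['t'])
import pickle
c=get_calibration('wrist');im=camera('wrist');np.save('hold.npy',im);pickle.dump(c,open('hold.pkl','wb'))
sd=camera('side');sc=camera('scene');
k=cv2.resize(sd[110:260,200:360],(400,375),interpolation=cv2.INTER_CUBIC)
k2=cv2.resize(sc[110:260,180:340],(400,375),interpolation=cv2.INTER_CUBIC)
save(np.hstack([k,k2]),'hold_x.png');save(im,'hold.png')
```

```text
grip 0.01290761587412363 [-0.1  0.1  6.4] [ 0.4323 -0.0281  0.0725]
lift 0.01262243820514105 [ 0.4  0.6 -2.4] 10.4833
[ 0.6288 -0.0188  0.229 ] [ 0.6299 -0.0184  0.23  ] 11.2917
```

View pics/hold_x.png

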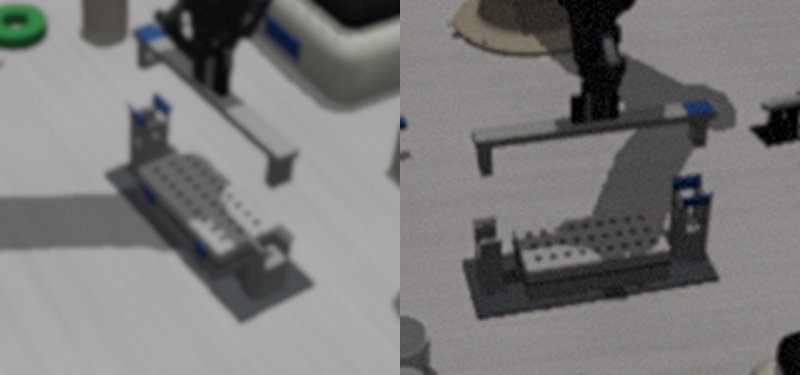

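The bar is held level over the frame, with its lug (blue, upper left in the side crop) above the fork. I'll lower it with force monitoring.

Run:
```python
from m3 import *
T=lambda z:tf(FO,FY)((0,0,z))
move_linear(T(.185),.12,ori=down(FY,1)); 
for z in np.r_[np.arange(.177,.128,-.006),.127,.1255,.124,.123]:
    move_linear(T(z),.06); s=state(); f=s['wrist_force']
    print(round(z,4),s['position'].round(4),f.round(1),s['torque'].round(2))
    if np.abs(f).max()>12: print('contact');break
import pickle
print(s['t'])
sd=camera('side');sc=camera('scene');np.save('sd.npy',sd);np.save('sc.npy',sc)
k=cv2.resize(sd[120:250,220:350],(400,400),interpolation=cv2.INTER_CUBIC)
k2=cv2.resize(sc[130:260,190:320],(400,400),interpolation=cv2.INTER_CUBIC)
save(np.hstack([k,k2]),'low.png')
```

```text
0.177 [ 0.6298 -0.0183  0.177 ] [ 1.2  0.  -2.5] [ 0.02 -0.03  0.01]
0.171 [ 0.6297 -0.0183  0.1707] [-0.1  0.1 -3.2] [-0.01 -0.05 -0.03]
0.165 [ 0.6296 -0.0184  0.1645] [ 0.4 -0.  -2.7] [-0.05  0.02  0.06]
0.159 [ 0.6297 -0.0184  0.1585] [-0.5 -0.1 -3.3] [-0.02 -0.01 -0.02]
0.153 [ 0.6297 -0.0184  0.1525] [ 0.8  0.3 -2.8] [0.03 0.02 0.01]
0.147 [ 0.6297 -0.0183  0.1466] [ 0.6 -0.7 -2.1] [-0.01 -0.   -0.01]
0.141 [ 0.6297 -0.0184  0.1406] [-0.2  0.2 -1.9] [ 0.01 -0.04  0.01]
0.135 [ 0.6297 -0.0183  0.1346] [ 1.2 -0.3 -2.4] [-0.05  0.01 -0.05]
0.129 [ 0.6296 -0.0184  0.1286] [ 0.8  0.6 -2.6] [0.   0.02 0.02]
0.127 [ 0.6299 -0.0184  0.1269] [-0.4  0.3 -2. ] [ 0.02 -0.07  0.01]
0.1255 [ 0.6299 -0.0184  0.1255] [-0.8 -0.2 -2.6] [0.   0.03 0.03]
0.124 [ 0.6301 -0.0184  0.1247] [-1.3  0.5  3.7] [ 0.12  0.38 -0.  ]
0.123 [ 0.6301 -0.0184  0.1246] [-5.4  1.4 16. ] [0.21 1.09 0.05]
contact
15.25
```

View pics/low.png

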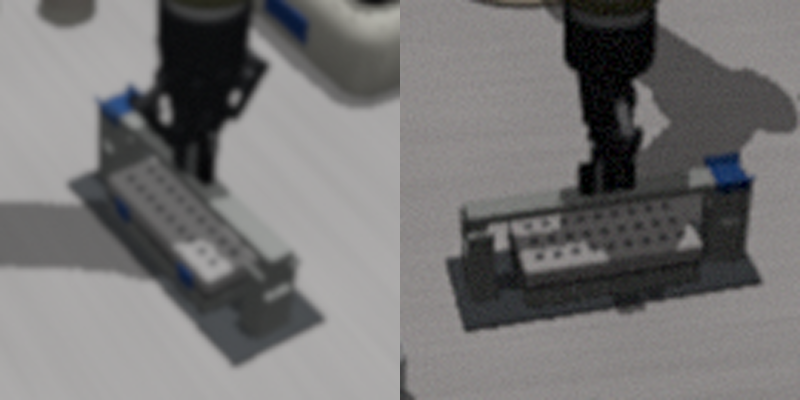

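The bar seated at TCP z 0.1247 against 0.1245 expected, and both crops show it down in the fork and on the saddle. I'll release it and look at the pin.

Run:
```python
from m3 import *
import pickle
T=lambda z:tf(FO,FY)((0,0,z))
move_linear(T(.1245),.05)
move_gripper(.05); wait(.2)
move_linear(T(.22),.15)
move_gripper(.085)
c=None
R=np.array([[-1,0,0],[0,1,0],[0,0,-1.]])
L=[]
for n,p in[('laid',[.58,-.03,.24]),('pinA',[.44,-.23,.20]),('pinB',[.44,-.28,.24])]:
    move_ptp(p,R); wait(.3); c=get_calibration('wrist');im=camera('wrist');np.save(n+'.npy',im);pickle.dump(c,open(n+'.pkl','wb'))
    for b in blobs(blue(im),100,4000):
        Q=[onz(c,*q,.05) for q in np.argwhere(b[2])[:,::-1]]; print(n,b[0].tolist(),*dirn(Q))
F=tf(FO,FY); i,c=ld('laid')
pts=[F((x,y,z+.052)) for x,y,z in BAR]
a=crop(i,c,120,130,260,95,3,pts)[:,:780]
D=[]
for n in('pinA','pinB'):
    i,c=ld(n); q=proj(c,[.3635,-.2235,.05]).astype(int)-[80,45]; q=np.maximum(q,0); print(n,'crop origin',q); D.append(i[q[1]:q[1]+100,q[0]:q[0]+130])
b=np.hstack([cv2.resize(x,(390,300),interpolation=cv2.INTER_CUBIC) for x in D])
save(np.vstack([a,b]),'laid_pin.png');print(state()['t'])
```

```text
laid [370, 205, 33, 6, 130] [0.62004989 0.11446892] 0.08033867923259017
laid [368, 213, 34, 33, 935] [0.64701835 0.11710735] -1.2508512479795284
pinA [245, 83, 36, 29, 617] [ 0.36291754 -0.22399079] 0.3498764839850193
pinB [298, 87, 30, 23, 442] [ 0.36244711 -0.22210722] 0.3146425654619382
pinA crop origin [182  52]
pinB crop origin [231  54]
20.9333
```

View pics/laid_pin.png

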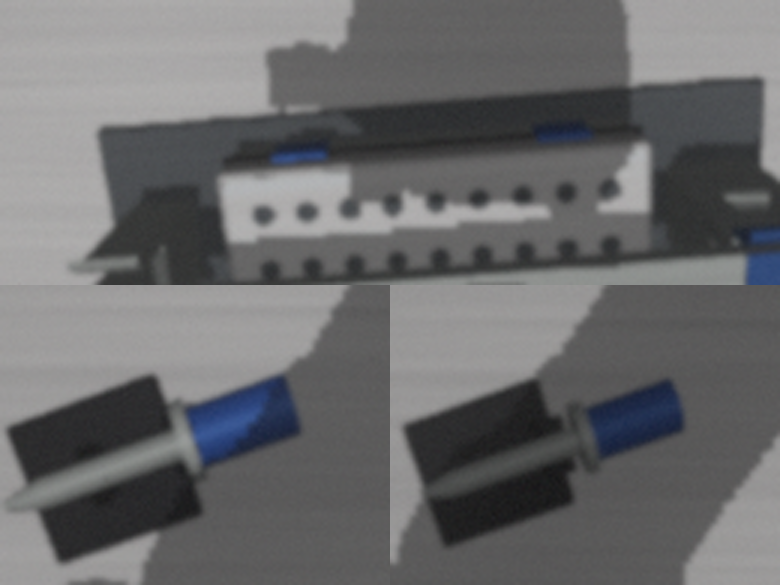

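Top: the bar strip lies across the frame, with its blue mark at lower right by the fork. Bottom: two clear pin views. In crop A the tip is at (8,218) and the grip centre at (244,135). In crop B the tip is at (40,207) and the grip centre at (244,134).

Run:
```python
from m3 import *
for n,o,t,g in(('pinA',(182,52),(8,218),(244,135)),('pinB',(231,54),(40,207),(244.5,134))):
    i,c=ld(n); X=lambda p:(o[0]+p[0]/3-.5,o[1]+p[1]/3-.5)
    for z in(.05,.056):
        a,b=onz(c,*X(t),z),onz(c,*X(g),z); d=(b-a)[:2]; print(n,z,'tip',a.round(4),'grip',b.round(4),'len',np.linalg.norm(d).round(4),'yaw',np.arctan2(-d[0],d[1]).round(4))
# laid check: mark (z .095) in laid view, excluding ears
i,c=ld('laid'); F=tf(FO,FY)
v=cv2.resize(i[190:260,140:410],None,fx=2.8,fy=2.8,interpolation=cv2.INTER_CUBIC)
for p in BAR: 
    q=(proj(c,F((p[0],p[1],p[2]+.052)))-[140,190]+.5)*2.8; cv2.circle(v,tuple(int(x) for x in q),2,(255,0,0),-1)
save(v,'laid2.png')
```

```text
pinA 0.05 tip [ 0.3866 -0.2942  0.05  ] grip [ 0.3627 -0.2236  0.05  ] len 0.0746 yaw 0.3259
pinA 0.056 tip [ 0.3861 -0.2928  0.056 ] grip [ 0.3628 -0.2237  0.056 ] len 0.0729 yaw 0.3259
pinB 0.05 tip [ 0.3867 -0.2918  0.05  ] grip [ 0.3625 -0.2228  0.05  ] len 0.073 yaw 0.3375
pinB 0.056 tip [ 0.3863 -0.2915  0.056 ] grip [ 0.3626 -0.2239  0.056 ] len 0.0716 yaw 0.3375
```

View pics/laid2.png

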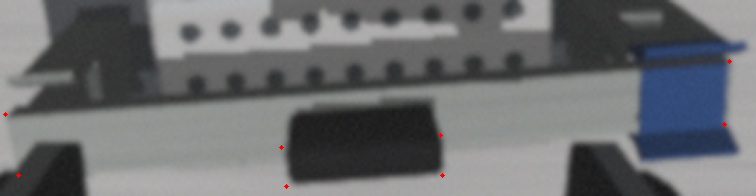

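The bar is laid; overlay and image agree within about 2 mm. Next, grasp the pin.

Run:
```python
from m3 import *
yaw=.33; u=np.array([-np.sin(yaw),np.cos(yaw)]); G=np.array([.3626,-.2234])+.001*u
R=down(yaw,1)
move_ptp([*G,.16],R)
move_gripper(.05)
move_linear([*G,.056],.08); wait(.2)
a=state(); move_gripper(0.,50); s=state()
print(a['position'].round(4),s['position'].round(4),s['gripper_width'],s['wrist_force'].round(1),s['torque'].round(2))
zg=s['position'][2]
move_linear([*G,.20],.10)
F=tf(FO,FY)
move_ptp(F((0,.151+.075,.20)),down(FY,1))
move_linear(F((0,.151+.075,zg+.017)),.10); wait(.3)
s=state(); print(s['t'],s['position'].round(4),F((0,.226,zg+.017)).round(4),s['gripper_width'],s['wrist_force'].round(1))
open('zg','w').write(str(zg))
sd=camera('side');sc=camera('scene')
k=cv2.resize(sd[90:190,200:300],(400,400),interpolation=cv2.INTER_CUBIC)
k2=cv2.resize(sc[150:250,255:355],(400,400),interpolation=cv2.INTER_CUBIC)
save(np.hstack([k,k2]),'pre.png')
for n in('side','scene'):
    c=get_calibration(n); print(n,[proj(c,F((0,y,.067))).round(1).tolist() for y in(.131,.131+.075-.056)])
```

```text
Traceback (most recent call last):
bench.PlanningError: the arm cannot follow that straight line within its joint ranges
```

Run:
```python
from m3 import *
yaw=.33; u=np.array([-np.sin(yaw),np.cos(yaw)]); G=np.array([.3626,-.2234])+.001*u
print(state()['joint_pos'].round(3),state()['position'].round(4),state()['gripper_width'],state()['t'])
for s in(1,-1):
  for dy in(0,.004):
    for z in(.16,.13,.1,.08,.056):
        q=solve_ik(np.array([*(G+dy*u),z]),down(yaw,s)); print(s,dy,z,None if q is None else np.round(q,3))
```

```text
[ 0.127  0.449  0.403  2.374 -0.466  0.389  1.26 ] [ 0.3624 -0.2226  0.1601] 0.050109781257743555 22.2333
1 0 0.16 [ 0.127  0.449  0.403  2.374 -0.466  0.389  1.259]
1 0 0.13 [ 0.193  0.505  0.317  2.395 -0.53   0.303  1.312]
1 0 0.1 [ 0.26   0.563  0.225  2.412 -0.595  0.214  1.366]
1 0 0.08 [ 0.305  0.604  0.162  2.42  -0.64   0.154  1.403]
1 0 0.056 [ 0.312  0.66   0.155  2.43  -1.028  0.111  1.79 ]
1 0.004 0.16 [ 0.12   0.446  0.403  2.381 -0.468  0.384  1.255]
1 0.004 0.13 [ 0.188  0.503  0.315  2.402 -0.533  0.298  1.309]
1 0.004 0.1 [ 0.256  0.561  0.221  2.418 -0.599  0.209  1.362]
1 0.004 0.08 [ 0.302  0.602  0.157  2.427 -0.644  0.148  1.4  ]
1 0.004 0.056 [ 0.541  0.65  -0.188  2.423  0.972  0.137 -0.247]
-1 0 0.16 [ 0.127  0.449  0.403  2.374 -0.466  0.389  1.259]
-1 0 0.13 [-0.063  0.596  0.72   2.41  -0.998  0.456 -1.299]
-1 0 0.1 [ 1.144  0.792 -1.107  2.358  1.17   0.764  2.624]
-1 0 0.08 [ 1.04   0.756 -0.927  2.374  1.208  0.627  2.61 ]
-1 0 0.056 [ 0.807  0.699 -0.564  2.399  1.243  0.372  2.607]
-1 0.004 0.16 [-0.192  0.588  0.916  2.397 -0.949  0.572 -1.314]
-1 0.004 0.13 [-0.069  0.594  0.72   2.416 -1.004  0.453 -1.297]
-1 0.004 0.1 [ 1.137  0.79  -1.107  2.365  1.173  0.76   2.61 ]
-1 0.004 0.08 [ 1.033  0.754 -0.926  2.381  1.214  0.624  2.594]
-1 0.004 0.056 [ 0.799  0.698 -0.563  2.406  1.257  0.369  2.584]
```

Run:
```python
from m3 import *
yaw=.33; u=np.array([-np.sin(yaw),np.cos(yaw)]); G=np.array([.3626,-.2234])+.001*u
R=down(yaw,1)
move_linear([*G,.085],.1)
move_ptp([*G,.0575],R); wait(.2)
a=state(); move_gripper(0.,50); s=state()
print(a['position'].round(4),s['position'].round(4),s['gripper_width'],s['wrist_force'].round(1),s['torque'].round(2))
print(s['ee_rot'].round(3).tolist())
zg=s['position'][2]; open('zg','w').write(str(zg))
move_ptp([*G,.085],R)
move_linear([*G,.20],.10)
F=tf(FO,FY)
move_ptp(F((0,.151+.075,.20)),down(FY,1))
move_linear(F((0,.151+.075,zg+.017)),.10); wait(.3)
s=state(); print(s['t'],s['position'].round(4),F((0,.226,zg+.017)).round(4),s['gripper_width'],s['wrist_force'].round(1))
sd=camera('side');sc=camera('scene')
k=cv2.resize(sd[90:190,200:300],(400,400),interpolation=cv2.INTER_CUBIC)
k2=cv2.resize(sc[150:250,255:355],(400,400),interpolation=cv2.INTER_CUBIC)
save(np.hstack([k,k2]),'pre.png')
for n in('side','scene'):
    c=get_calibration(n); print(n,[proj(c,F((0,y,.067))).round(1).tolist() for y in(.131,.131+.075-.056)])
```

```text
[ 0.3626 -0.2225  0.0581] [ 0.3623 -0.2225  0.0576] 0.016504421994522404 [0.6 1.4 2.1] [-0.06 -0.01 -0.03]
[[-0.324, 0.946, 0.0], [0.946, 0.324, -0.0], [-0.0, 0.0, -1.0]]
29.2833 [0.6121 0.207  0.0749] [0.612  0.2069 0.0746] 0.016257429088884064 [-0.8  0.2 -0.2]
side [[255.9, 157.6], [252.4, 154.2]]
scene [[301.6, 193.5], [307.9, 192.6]]
```

View pics/pre.png

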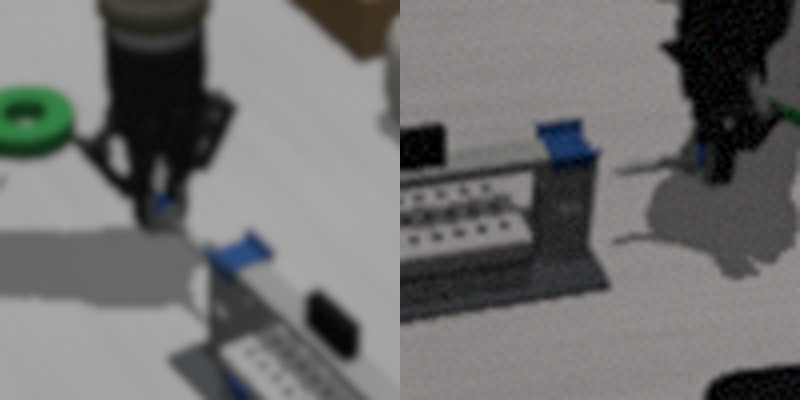

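The pin is held level and points at the fork. Its tip is at scene (309,193) against a predicted (308,192.6). Now insert it with force monitoring.

Run:
```python
from m3 import *
F=tf(FO,FY); z=float(open('zg').read())+.017; ax=F((0,1,0))[:2]-FO; lx=np.array([ax[1],-ax[0]])
for y in np.r_[np.arange(.218,.158,-.006),np.arange(.156,.1445,-.0015)]:
    move_linear(F((0,y,z)),.05); s=state(); f=s['wrist_force']; d=s['position'][:2]-FO
    print(round(y,4),'pos',(d@lx).round(4),(d@ax).round(4),s['position'][2].round(4),'f',(f[:2]@lx).round(1),(f[:2]@ax).round(1),f[2].round(1),s['gripper_width'].round(4))
    if np.abs(f).max()>14: print('stop');break
print(s['t'])
```

```text
Traceback (most recent call last):
AttributeError: 'float' object has no attribute 'round'
```

Run:
```python
from m3 import *
F=tf(FO,FY); z=float(open('zg').read())+.017; ax=F((0,1,0))[:2]-FO; lx=np.array([ax[1],-ax[0]])
for y in np.r_[np.arange(.212,.158,-.006),np.arange(.156,.1445,-.0015)]:
    move_linear(F((0,y,z)),.05); s=state(); f=s['wrist_force']; d=s['position'][:2]-FO
    print('%.4f pos %.4f %.4f %.4f f %.1f %.1f %.1f w %.4f'%(y,d@lx,d@ax,s['position'][2],f[:2]@lx,f[:2]@ax,f[2],s['gripper_width']))
    if np.abs(f).max()>14: print('stop');break
print(s['t'])
sd=camera('side');sc=camera('scene')
k=cv2.resize(sd[90:190,200:300],(400,400),interpolation=cv2.INTER_CUBIC)
k2=cv2.resize(sc[150:250,235:335],(400,400),interpolation=cv2.INTER_CUBIC)
save(np.hstack([k,k2]),'ins.png')
```

```text
0.2120 pos 0.0000 0.2114 0.0747 f -0.2 0.7 -0.8 w 0.0163
0.2060 pos 0.0000 0.2055 0.0747 f -0.1 -0.4 -0.1 w 0.0164
0.2000 pos 0.0000 0.1995 0.0747 f -0.3 1.0 -1.6 w 0.0162
0.1940 pos 0.0000 0.1935 0.0747 f -0.4 0.9 -0.3 w 0.0163
0.1880 pos 0.0000 0.1875 0.0747 f -0.0 0.7 -0.1 w 0.0162
0.1820 pos 0.0000 0.1815 0.0747 f -0.3 -0.2 -0.7 w 0.0164
0.1760 pos 0.0000 0.1755 0.0747 f -0.3 0.2 -0.6 w 0.0164
0.1700 pos 0.0000 0.1694 0.0747 f 0.8 -0.2 -0.9 w 0.0163
0.1640 pos 0.0000 0.1635 0.0747 f -0.7 0.1 -0.3 w 0.0167
0.1560 pos 0.0000 0.1554 0.0747 f -0.5 -1.1 -0.3 w 0.0164
0.1545 pos 0.0000 0.1545 0.0746 f 1.5 -0.5 -0.4 w 0.0162
0.1530 pos -0.0000 0.1529 0.0746 f -0.2 0.8 -0.8 w 0.0160
0.1515 pos -0.0000 0.1516 0.0746 f 0.3 0.6 -1.3 w 0.0164
0.1500 pos -0.0000 0.1515 0.0746 f -0.2 6.7 0.5 w 0.0165
0.1485 pos -0.0000 0.1514 0.0745 f -0.7 8.5 1.7 w 0.0166
0.1470 pos -0.0000 0.1513 0.0745 f -0.4 13.1 2.8 w 0.0164
0.1455 pos -0.0001 0.1513 0.0745 f -0.2 16.5 3.6 w 0.0161
stop
34.15
```

Contact came at y = 0.1515 against 0.151 expected, with no side force, so the collar is on the face. I'll relieve the push, release, retract and look.

Run:
```python
from m3 import *
F=tf(FO,FY); z=float(open('zg').read())+.017
move_linear(F((0,.1508,z)),.03); wait(.2)
print(state()['wrist_force'].round(1))
move_gripper(.045); wait(.2)
move_linear(F((0,.152,.17)),.10)
R=np.array([[-1,0,0],[0,1,0],[0,0,-1.]])
move_ptp([.58,.08,.26],R); wait(.3)
c=get_calibration('wrist');im=camera('wrist');np.save('end.npy',im)
q=proj(c,F((0,.11,.08)));x0,y0=(q-[75,55]).astype(int)
P=[F(p) for p in[(.012,.131,.067),(-.012,.131,.067),(.009,.165,.067),(-.009,.165,.067),(.009,.135,.067),(-.009,.135,.067)]]
a=cv2.resize(crop(im,c,x0,y0,150,110,3,P),(400,293))
sd=camera('side');sc=camera('scene')
k=cv2.resize(sd[120:190,210:306],(400,293),interpolation=cv2.INTER_CUBIC)
k2=cv2.resize(sc[160:230,235:331],(400,293),interpolation=cv2.INTER_CUBIC)
full=cv2.resize(sc,(400,293))
save(np.vstack([np.hstack([a,k]),np.hstack([k2,full])]),'end.png')
s=state();print(s['t'],s['wrist_force'].round(1))
```

```text
[0.2 5.7 0.3]
37.9667 [0.1 1.2 1.1]
```

I've no picture views left, so I'll check numerically: where the blue grip mask sits, against the expected seat.

Run:
```python
from m3 import *
F=tf(FO,FY); ax=F((0,1,0))[:2]-FO; lx=np.array([ax[1],-ax[0]])
c=get_calibration('wrist'); im=camera('wrist')
print('expect grip px',proj(c,F((0,.150,.067))).round(1),'mark px',proj(c,F((0,.1155,.095))).round(1))
for b in blobs(blue(im),60,5000):
    Q=np.array([onz(c,*q,.067)[:2]-FO for q in np.argwhere(b[2])[:,::-1]]); x,y=Q@lx,Q@ax
    print(b[0].tolist(),'x med %.4f y ext'%np.median(x),np.percentile(y,[2,50,98]).round(4),'x ext',np.percentile(x,[2,98]).round(4), 'angle',round(dirn(Q)[1]-FY,3))
for n in('scene','side'):
    cc=get_calibration(n); i=camera(n)
    print(n,proj(cc,F((0,.152,.067))).round(1),[(b[0].tolist(),b[1].round(1).tolist()) for b in blobs(blue(i),8,400) if np.linalg.norm(b[1]-proj(cc,F((0,.13,.08))))<25])
```

```text
expect grip px [301.4 204.9] mark px [272.2 216.4]
[254, 199, 31, 5, 79] x med -0.0077 y ext [0.098  0.1138 0.1297] x ext [-0.0095 -0.0061] angle 0.008
[290, 199, 26, 13, 307] x med -0.0001 y ext [0.138  0.1506 0.1643] x ext [-0.0074  0.0072] angle -0.095
[256, 206, 31, 31, 809] x med 0.0170 y ext [0.0986 0.1136 0.1286] x ext [-0.0007  0.0347] angle -1.423
scene [308.6 192.5] [([290, 180, 15, 11, 94], [296.0, 185.2]), ([303, 190, 11, 6, 47], [308.1, 192.0])]
side [252.1 153.8] [([250, 149, 17, 10, 79], [258.2, 153.6])]
```

```bash
python3 -c "
from bench import *
finish_job(); print(state()['t'])"
```

```text
the job is handed in; nothing more can be done
the job is handed in; nothing more can be done
```

I laid the retaining bar across the frame, pushed the blue-headed pin through the fork and lug until its collar met the fork, and let go. The job was handed in at about 38 s of the allowed 58 s. `finish_job` gave no verdict.

**Bar:** It bottomed out at a tool height of 124.7 mm, against 124.5 mm expected. With the bar in place, the picture agreed with its predicted outline to within about 2 mm.

**Pin:** The collar met the fork 0.5 mm from the expected position, with almost no sideways force. After I let go:
- **Wrist camera:** the middle of the blue grip was about 0.1 mm sideways and 0.6 mm lengthwise from where it should be.
- **Scene camera:** the grip was within 1 pixel of the prediction.

**Checks that failed or were unclear:**
- **Final picture:** I had used up the picture limit, so the last check was by colour masks only. In the side camera the grip did not show up as its own patch.
- **Pin angle:** the last wrist image suggested the pin is turned 0.095 rad from the frame's length, close to the 0.12 limit. I put this down to noise, because the holes allow at most about 0.09 rad.
- **Bystanders and red pin:** I didn't measure these at the end. The arm's path stayed clear of them.
- **Pin approach:** the first straight descent to the pin was refused for joint limits, so I did the last part as a joint-space move.

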